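# Unlatch the orange antenna unit from its ball mount and hold it up

### The job

The ball mount under the orange-knobbed antenna unit is to be swapped by a colleague, so take the unit off: grip its orange knob, pull the spring latch sideways, towards its yellow side plate, to its open stop while the unit still sits down on its mount, then lift the unit off the ball with the knob. Finish while still holding it in the gripper by itself, level and still, about 10 cm straight above where it sat; the program ends with the unit held there, not put down. Leave the blue-knobbed unit on its own mount and do not disturb the other things on the table.

Things in the scene. Friction and masses are not known exactly. Their poses are not given: they have to be found in the camera images.
- orange_knob (a point): Grip point of the orange knob on the unit to be lifted: 26 x 26 mm square (faces square to the unit's x and y), 42 mm tall, a yellow strap at its foot that runs to a yellow plate on the +y side. The point is on its axis, 25 mm above its foot, 17 mm below its top, 96 mm above the unit's origin. Its x and y axes are the unit's. The knob is fixed to the sliding latch and the unit can be lifted by it.
- orange_latch (a joint): Travel of the latch in its unit, m: 0 shut (jaw under the ball, unit locked), 0.014 open stop (jaw clear from 0.010). Opens as the knob is pulled to the unit's +y (side with the yellow plate; left, looking from knob to antennas), against a spring, 2 N shut to 7 N open. Housing play on the ball 1.5 mm: pull 15 to 16 mm. Off the ball the spring shifts the unit 14 mm to its +y under the held knob.
- orange_unit: Antenna unit with the orange knob, loose, about 0.6 kg: aluminium housing 59 x 60 x 62 mm over the ball, tongue stub to its +x ending 125 mm out in a black radio box with two stub antennas (top 103 mm up), black battery block 59 mm out at -x. Origin: centre of the housing's underside, on the ball's axis, on the flange. Turns freely on the ball. Centre of mass within 10 mm of the knob's axis.
- orange_mount: Fixed ball mount under the orange unit: base plate 130 x 130 x 12 mm, column, round grey flange 100 mm in diameter with its top 58 mm above the table, steel ball 32 mm in diameter with its top 110 mm above the table. Origin: underside of the base plate, on the ball's axis. The unit must rise 52 mm to clear the ball.
- blue_unit: A like antenna unit with a blue knob on a like mount; leave alone. Origin as for the orange unit.
- microphone: Hand microphone lying on the table, 170 mm long, 48 mm thick; leave alone. Origin under its middle.
- headphones: Black headphones lying on the table, about 180 mm wide and 72 mm high; leave alone. Origin on the table under their middle.
- phone: Black phone lying flat, 150 x 74 x 9 mm; leave alone. Origin under its centre.
- water_bottle: Pale water bottle standing, 64 mm in diameter, 190 mm high; leave alone. Origin under its centre.
- tape_roll: Pink roll of tape lying flat, 96 mm in diameter, 25 mm high; leave alone. Origin under its centre.
- bodypack: Grey radio bodypack lying flat, 85 x 62 x 22 mm with a short aerial; leave alone. Origin under its centre.
There are look-alikes about, which are no part of the job. What is shaped like the orange_unit but red is not meant.

How it is judged:
By the outcome, as a careful person would: the job done as asked, in the order asked, and still so for the second after the job is handed in, while the arm keeps its last pose, push and grip.
It also fails if it takes over 38 s, if anything falls off the work surface, if the arm or the gripper's body presses on something with over 40 N, if the wrist force passes 120 N, or if a joint passes its speed limit or range.

### The arm

A 6-joint arm with a two-finger parallel gripper is mounted at the origin on the work surface. World frame = base frame: x ahead of the robot, y to its left, z up, the work surface at z = 0. Lengths are in m, angles in rad, forces in N, time in s.
With the tool pointing down it reaches from about 0.325 to 0.875 m from the base axis. Payload 4.4 kg.
Tool frame: the origin (TCP) lies midway between the tips of the shut fingers; the grasp point (between the pads) lies 19 mm behind it; z points along the fingers, y is the direction in which the jaws open and shut (so a half turn about z gives the same grasp; the last joint's range is limited). The gripper opens to 85 mm and grips with 20 to 120 N. Pads are 22 mm wide; open, the fingers measure 114 mm over their backs; the gripper's body (76 mm by 85 mm) begins 54 mm behind the grasp point. The pads swing forward as they close: fully open they stand 13 mm farther back than shut.
Start: joints at [-1.369, 0.207, 1.542, -0, 1.393, -0.15], TCP at [0.199, -0.54, 0.231] pointing down, gripper open.
Joint ranges: [-2.73, 2.73], [-0.86, 2.22], [0.23, 2.46], [-1.11, 4.25], [0.08, 2.63], [-2.82, 2.82]. Speed limits (rad/s): [2.79, 2.79, 3.14, 3.14, 3.14, 3.14].

### API

Orientations are given as a unit quaternion [x, y, z, w].
In Python, from rig import * gives the robot as it stands.
- The arm moves only by the tool move_arm, never from a script. Its argument "plan" is a list of rows, each a list of 3 entries, a list of its own where there are three numbers: the turn, a rotation vector about the tool's x, y, z in rad, then the shift along the tool's x, y, z in m, then the opening, from 0 (shut) to 1 (fully open). A call has 1 to 8 rows; each row is the pose to reach, as a shift and turn from the pose commanded when the call began, along the tool's axes at that moment; what a row does not reach only later rows make up. A row lasts 1/10 s, in which the tool goes at most 50 mm and 8.59 degrees, less where a joint would pass 70% of its speed; a pose out of reach is approached as far as the arm can. A call with a gripper value outside its range is refused whole. The fingers move at their own pace and stop on an object; "grip_force" is the grip in N (left out, the last holds). Time passes only in rows, so rows that repeat a pose let the fingers close. It gives the time, the measured TCP pose, the force and the opening at its end, in the units of the state.
- sense(): the state, without advancing time (a new reading comes with each control period).
- camera(name): name is "scene" or "top" or "wrist"; returns the picture (420x560x3 uint8, red, green, blue); there is no depth.
- calibration(name): a dict with "intrinsics" (3x3 intrinsics, pixels), "k1" (the pictures are not rectified: a ray, as slopes to the right and down, at radius r is drawn at 1 + k1 r^2 times it, then the intrinsics apply), "world_from_camera" (4x4, takes a point from camera to world coordinates); the wrist camera has in their place "mount" (4x4, takes a point from camera to tool coordinates, whose origin is the TCP and whose axes are the flange's). Camera axes: x right, y down, z forward; pixel columns grow to the right and rows downward; lengths in m; the calibration is good to about 2 mm. A picture is of the moment at which its call begins: read the wrist's pose just before it. calibration takes no time and is no camera call.
- job_done(): hands the job in, once; it reports no verdict.
The state is a dict: "time": time; "joint_positions": joint angles; "joint_velocities": joint speeds; "joint_efforts": joint torques, N m; "tcp_pos": TCP position; "tool_rot": TCP orientation; "force": force on the tool from outside, world axes, zero at the start; "moment": the same for the moment, N m; "opening": finger opening in m.
Only numpy, scipy, OpenCV 4.12 (cv2) and the standard library are available. Lean on these libraries where they do the work, as an engineer would, in place of code of your own. Each camera call takes 0.05 s, during which the arm holds its last target.

## Working session

There is one attempt and no reset: what is moved stays moved. The work goes in short steps, Python scripts to look and compute and a tool call to move; the robot and the scene stay as the last step left them, time stands still between calls to the robot, and variables do not carry over. Pictures are saved under pics/ and viewed, and the job is handed in when it is done.

Besides the shell and the picture viewer there is one more tool, called after "Emit:" by a JSON object that holds its "api" and its "payload". move_arm: Moves the arm, as the interface text tells. Its arguments: {"type":"object","properties":{"plan":{"type":"array","items":{"type":"array"}},"grip_force":{"type":"number"}},"required":["plan"]}

```bash
mkdir -p pics; python3 - <<'E'
from rig import *
import cv2
s=sense();print(s)
for n in("scene","top","wrist"):
    cv2.imwrite(f"pics/{n}0.png",camera(n)[:,:,::-1]);print(n,calibration(n))
E
```

```text
{'time': 0.0, 'joint_positions': array([-1.36848472e+00,  2.07451285e-01,  1.54298121e+00,  2.75669894e-05,
        1.39345252e+00, -1.50496692e-01]), 'joint_velocities': array([ 0.00079434,  0.00110226, -0.00013915,  0.00043354,  0.00242595,
        0.00049284]), 'joint_efforts': array([-1.36067505e-03, -3.83037972e+01, -2.91597247e+01, -3.62781511e-04,
        1.05308022e-02, -2.70083433e-06]), 'tcp_pos': array([ 0.19852842, -0.53883675,  0.23009504]), 'tool_rot': array([ 9.84480877e-01,  1.75488143e-01, -1.61313610e-05, -1.14614818e-03]), 'force': array([0.11462295, 0.47366024, 0.36943063]), 'moment': array([ 0.01424366,  0.02760862, -0.00819199]), 'opening': 0.08528582409678429}
scene {'intrinsics': array([[506.21629289,   0.        , 280.8480218 ],
       [  0.        , 506.21629289, 212.78257032],
       [  0.        ,   0.        ,   1.        ]]), 'k1': -0.016015589405412537, 'world_from_camera': array([[-0.55904622,  0.49844067, -0.66258903,  1.4239064 ],
       [ 0.82902751,  0.32307397, -0.45643903,  0.59827102],
       [-0.01344251, -0.80447505, -0.59383431,  0.90488217],
[... 386 characters left out ...]
135125, -0.0277777 ],
       [-0.00228209, -0.11116126, -0.99379976,  1.32053834],
       [ 0.        ,  0.        ,  0.        ,  1.        ]])}
wrist {'intrinsics': array([[363.08560548,   0.        , 277.62078562],
       [  0.        , 363.08560548, 210.27903754],
       [  0.        ,   0.        ,   1.        ]]), 'k1': -0.04944435105983799, 'mount': array([[-1.10500785e-03, -9.46312843e-01, -3.23250341e-01,
         8.30160236e-02],
       [ 9.99999140e-01, -8.17229990e-04, -1.02599014e-03,
        -1.76771164e-04],
       [ 7.06737774e-04, -3.23251196e-01,  9.46312932e-01,
        -1.43744363e-01],
       [ 0.00000000e+00,  0.00000000e+00,  0.00000000e+00,
         1.00000000e+00]])}
```

View pics/scene0.png

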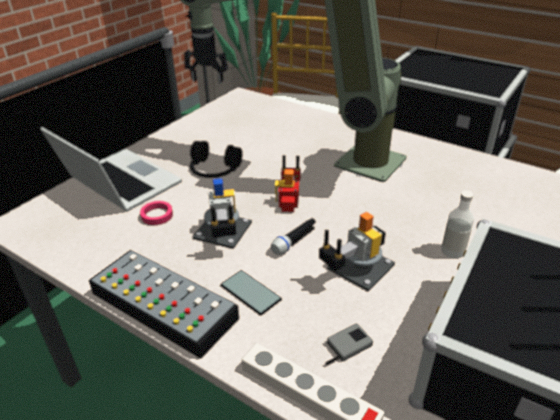

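View pics/top0.png

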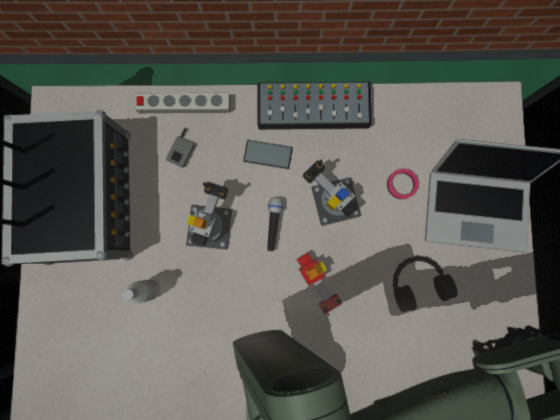

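View pics/wrist0.png

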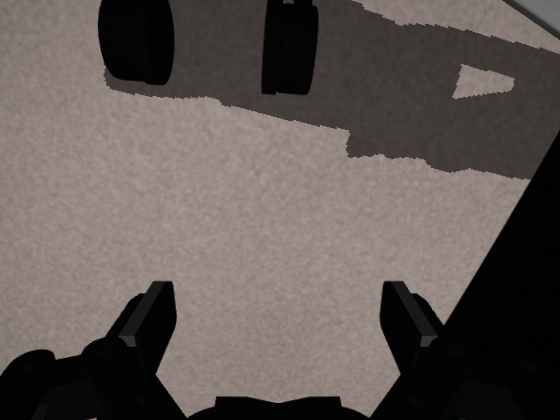

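Candidates for the wanted unit: the orange knob on the aluminium unit on a mount, top (199,222) / scene (366,222). The red look-alike is at top (315,268) / scene (289,176), and the blue unit at top (342,193) / scene (218,187). By the description I choose the first, and check it in a close crop.

```bash
cat > h.py <<'E'
import numpy as np,cv2
from scipy.spatial.transform import Rotation as R
from rig import *
def ray(n,uv,s=None):
    c=calibration(n);K=c["intrinsics"];k=c["k1"]
    d=np.array([(uv[0]-K[0,2])/K[0,0],(uv[1]-K[1,2])/K[1,1]]);u=d.copy()
    for _ in range(20):u=d/(1+k*(u@u))
    if n=="wrist":
        T=np.eye(4);T[:3,:3]=R.from_quat(s["tool_rot"]).as_matrix();T[:3,3]=s["tcp_pos"];M=T@c["mount"]
    else:M=c["world_from_camera"]
    v=M[:3,:3]@np.array([u[0],u[1],1]);return M[:3,3],v/np.linalg.norm(v)
def plane(n,uv,z,s=None):
    o,d=ray(n,uv,s);return o+d*(z-o[2])/d[2]
def tri(a,b):
    (o1,d1),(o2,d2)=a,b
    t=np.linalg.lstsq(np.c_[d1,-d2],o2-o1,rcond=None)[0]
    p,q=o1+t[0]*d1,o2+t[1]*d2;return (p+q)/2,np.linalg.norm(p-q)
def blob(im,lo,hi,roi=None):
    h=cv2.cvtColor(im,cv2.COLOR_RGB2HSV);m=cv2.inRange(h,lo,hi)
    if roi:
        z=np.zeros_like(m);x0,y0,x1,y1=roi;z[y0:y1,x0:x1]=m[y0:y1,x0:x1];m=z
    return m
E
python3 - <<'E'
import cv2
a=cv2.imread("pics/top0.png");b=cv2.imread("pics/scene0.png")
x=cv2.resize(a[170:260,175:265],(390,390),interpolation=cv2.INTER_CUBIC)
y=cv2.resize(b[200:290,310:400],(390,390),interpolation=cv2.INTER_CUBIC)
cv2.imwrite("pics/crop0.png",cv2.hconcat([x,y]))
E
```

```text
(no output)
```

View pics/crop0.png

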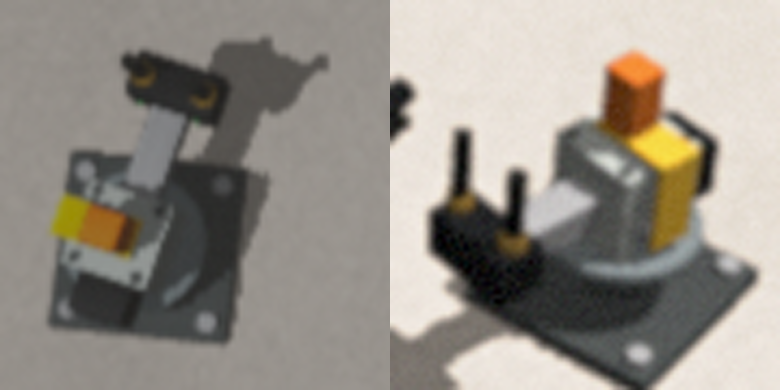

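```bash
python3 - <<'E'
from h import *
a=cv2.imread("pics/top0.png")[:,:,::-1].copy();b=cv2.imread("pics/scene0.png")[:,:,::-1].copy()
def cen(im,lo,hi,roi):
    m=blob(im,lo,hi,roi);M=cv2.moments(m,True);print(M['m00'],cv2.boundingRect(m));return M['m10']/M['m00'],M['m01']/M['m00']
ra=(175,170,265,260);rb=(310,200,400,290)
ot=cen(a,(5,150,80),(19,255,255),ra);os_=cen(b,(3,150,80),(19,255,255),rb)
print(ot,os_,tri(ray("top",ot),ray("scene",os_)),plane("top",ot,.165),plane("scene",os_,.150))
yt=cen(a,(21,150,80),(35,255,255),ra);print(yt,plane("top",yt,.129))
# box ends: battery vs radio box, by eye from crop: radio centre, antenna bases
for u in((142,72),(204,97)):
    uv=(175+u[0]*90/390,170+u[1]*90/390);print(plane("top",uv,.1))
# mount plate corners
for u in((72,152),(245,168),(232,342),(50,325)):
    uv=(175+u[0]*90/390,170+u[1]*90/390);print(plane("top",uv,.012))
E
```

```text
83.0 (194, 217, 13, 11)
205.0 (328, 213, 45, 44)
(198.6987951807229, 222.40963855421685) (364.64878048780486, 223.42926829268293) (array([0.5016073 , 0.21529017, 0.14761518]), np.float64(0.007216156785371249)) [0.49834835 0.21487412 0.165     ] [0.506837   0.21363082 0.15      ]
64.0 (187, 215, 18, 14)
(191.203125, 220.046875) [0.50860766 0.2439917  0.129     ]
[0.6105446  0.20323539 0.1       ]
[0.59289291 0.16071972 0.1       ]
[0.56746005 0.27017615 0.012     ]
[0.55463502 0.14398872 0.012     ]
[0.42824588 0.15256035 0.012     ]
[0.44166379 0.28387576 0.012     ]
```

Crop confirms the choice: aluminium unit with orange knob and yellow plate on the +y side, antennas pointing up in the top picture. The mount centre is about (0.498, 0.213) and the unit's yaw about -18°. I lift, then move across.

Emit:
{"api": "move_arm", "payload": {"plan": [[[0,0,0],[0,0,-0.05],1],[[0,0,0],[0,0,-0.1],1],[[0,0,-0.14],[0.033,-0.037,-0.1],1],[[0,0,-0.28],[0.067,-0.074,-0.1],1],[[0,0,-0.42],[0.1,-0.11,-0.1],1],[[0,0,-0.56],[0.133,-0.147,-0.1],1],[[0,0,-0.7],[0.167,-0.184,-0.1],1],[[0,0,-0.84],[0.2,-0.22,-0.1],1]]}}

```text
time: 0.95
tcp_pos: [0.3105, -0.262, 0.331]
tool_rot: [0.826, 0.564, 0.0, -0.0]
force: [1.1, -1.0, -0.4]
opening: 0.0855
```

```bash
cat > rel.py <<'E'
import sys
from h import *
x,y,z,yaw=map(float,sys.argv[1:5])
s=sense();r=R.from_quat(s["tool_rot"]);a=np.deg2rad(yaw)
g=R.from_matrix(np.array([[np.cos(a),np.sin(a),0],[np.sin(a),-np.cos(a),0],[0,0,-1.]]))
print(s["time"],s["tcp_pos"],s["joint_positions"].round(3));print("turn",(r.inv()*g).as_rotvec().round(4),"shift",r.inv().apply(np.array([x,y,z])-s["tcp_pos"]).round(4))
E
python3 rel.py .499 .213 .33 162
```

```text
0.95 [ 0.3105146  -0.26197457  0.33100257] [-0.915 -0.234  1.773  0.     1.602 -0.542]
turn [ 4.0000e-04 -1.0000e-04 -1.6296e+00] shift [0.511  0.0025 0.0012]
```

Emit:
{"api": "move_arm", "payload": {"plan": [[[0,0,-0.14],[0.045,0,0],1],[[0,0,-0.28],[0.09,0,0],1],[[0,0,-0.42],[0.135,0,0],1],[[0,0,-0.56],[0.18,0,0],1],[[0,0,-0.7],[0.225,0,0],1],[[0,0,-0.84],[0.27,0,0],1],[[0,0,-0.98],[0.315,0,0],1],[[0,0,-1.12],[0.36,0,0],1]]}}

```text
time: 1.75
tcp_pos: [0.4433, 0.0725, 0.3312]
tool_rot: [0.4, 0.917, -0.0, 0.0]
force: [1.1, -0.6, 0.4]
opening: 0.0858
```

```bash
python3 rel.py .499 .213 .33 162
```

```text
1.75 [0.44330966 0.07252122 0.33115816] [-0.031 -0.133  1.688 -0.     1.586 -0.779]
turn [-1.000e-04  3.000e-04 -5.085e-01] shift [0.0651 0.1364 0.0011]
```

Emit:
{"api": "move_arm", "payload": {"plan": [[[0,0,-0.13],[0.016,0.034,0],1],[[0,0,-0.26],[0.032,0.068,0],1],[[0,0,-0.39],[0.049,0.102,0],1],[[0,0,-0.5],[0.065,0.136,0],1],[[0,0,-0.5],[0.065,0.136,0],1],[[0,0,-0.5],[0.065,0.136,0],1]]}}

```text
time: 2.35
tcp_pos: [0.4991, 0.2108, 0.3305]
tool_rot: [0.163, 0.987, -0.001, -0.001]
force: [-0.2, 0.2, 0.3]
opening: 0.0856
```

```bash
python3 - <<'E'
from h import *
s=sense();cv2.imwrite("pics/w1.png",camera("wrist")[:,:,::-1]);np.savez("s1.npz",tcp_pos=s["tcp_pos"],tool_rot=s["tool_rot"]);print(s["tcp_pos"],s["tool_rot"])
E
```

```text
[0.49913508 0.21077022 0.33045316] [ 1.63277577e-01  9.86579660e-01 -6.10914312e-04 -7.95953948e-04]
```

View pics/w1.png

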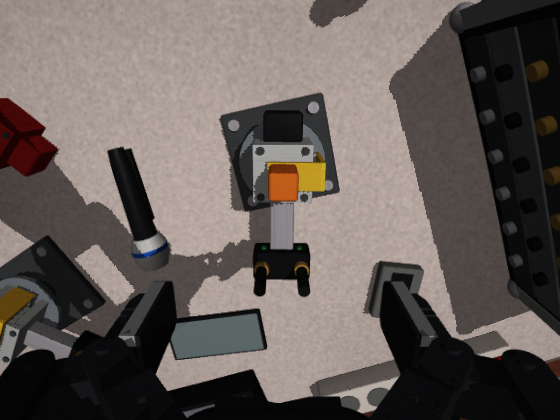

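```bash
python3 - <<'E'
from h import *
s=np.load("s1.npz");im=cv2.imread("pics/w1.png")
c=cv2.resize(im[90:310,220:350],(468,792)[::1],interpolation=cv2.INTER_CUBIC)
cv2.imwrite("pics/w1c.png",cv2.resize(im[95:260,220:350],None,fx=4.6,fy=3.6*1,interpolation=cv2.INTER_CUBIC) if 0 else cv2.resize(im[130:260,220:350],(590,590),interpolation=cv2.INTER_CUBIC))
m=blob(im[:,:,::-1].copy(),(3,150,80),(19,255,255),(250,150,330,215))
k=cv2.findContours(m,cv2.RETR_EXTERNAL,cv2.CHAIN_APPROX_NONE)[0];k=max(k,key=cv2.contourArea)
print(cv2.minAreaRect(k),cv2.boundingRect(k))
h=cv2.cvtColor(im,cv2.COLOR_BGR2HSV);print(h[162:206:2,283])
print(h[185,262:304:2,0])
E
```

```text
((282.5, 182.5), (37.0, 31.0), 90.0) (267, 164, 32, 38)
[[ 21 215 126]
 [ 14 220 118]
 [ 10 225 101]
 [ 10 223 103]
 [ 11 226 105]
 [ 10 225 101]
 [ 12 220 190]
 [ 12 219 191]
 [ 12 220 191]
 [ 12 219 191]
 [ 12 219 191]
 [ 12 219 191]
 [ 12 219 191]
 [ 12 219 191]
 [ 12 218 192]
 [ 12 220 191]
 [ 12 220 191]
 [ 11 220 191]
 [ 12 222 191]
 [ 11 213 151]
 [  0   4 138]
 [156   9 143]]
[ 0  0  0 14 11 12 12 12 12 12 12 12 12 12 12 12 12 11 20 22 22]
```

View pics/w1c.png

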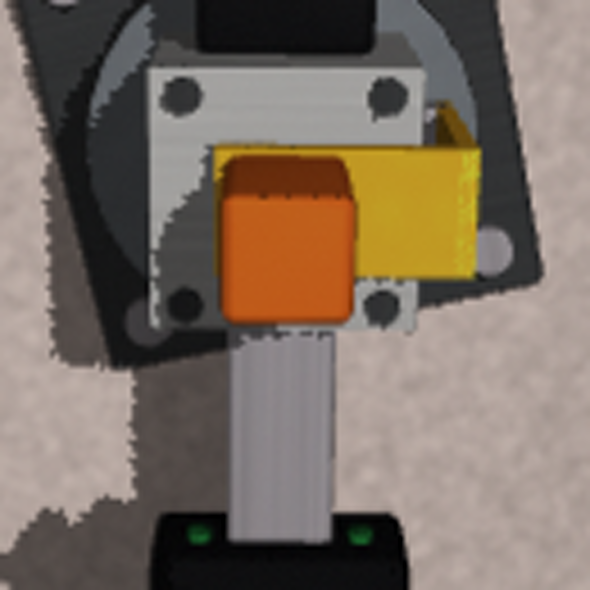

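```bash
python3 - <<'E'
from h import *
s=np.load("s1.npz")
im=cv2.imread("pics/w1.png");h=cv2.cvtColor(im,cv2.COLOR_BGR2HSV)
m=((h[...,0]<19)&(h[...,0]>3)&(h[...,1]>150)&(h[...,2]>150)).astype(np.uint8);m[:150]=0;m[215:]=0;m[:,:250]=0;m[:,330:]=0
k=max(cv2.findContours(m,cv2.RETR_EXTERNAL,cv2.CHAIN_APPROX_NONE)[0],key=cv2.contourArea);print(cv2.minAreaRect(k))
M=cv2.moments(m,True);c=(M['m10']/M['m00'],M['m01']/M['m00']);print(c,M['m00'])
w=plane("wrist",c,.171,s);print("knob top",w)
P=lambda x,y,z:plane("wrist",(220+x/4.538-.5+.11,130+y/4.538-.5+.11),z,s)
q=[P(x,y,.171) for x,y in((221,195),(355,195),(354,323),(221,323))]
print(np.round(q,4))
an=lambda a,b:np.degrees(np.arctan2(*(b-a)[1::-1]))
print("faces",an(q[0],q[1])-90,an(q[3],q[2])-90,an(q[0],q[3]),an(q[1],q[2]))
print("tongue",an(P(231,345,.09),P(229,540,.09)),an(P(334,345,.09),P(331,540,.09)))
print("housing",an(P(150,68,.12),P(425,68,.12))-90,an(P(150,68,.12),P(151,328,.12)),(P(150,68,.12)+P(414,330,.12))/2)
E
python3 rel.py .5 .213 .25 162
```

```text
((283.5, 186.5), (27.0, 27.0), 90.0)
(283.255751014885, 186.11637347767254) 739.0
knob top [0.49820029 0.21598263 0.171     ]
[[0.4828 0.2077 0.171 ]
 [0.4909 0.2315 0.171 ]
 [0.5148 0.2236 0.171 ]
 [0.5065 0.1994 0.171 ]]
faces -18.829424389179252 -18.829213749273976 -19.318720252889054 -18.294608632145263
tongue -19.780466591054996 -18.898111366181123
housing -18.8299012374881 -19.858917736920656 [0.49933284 0.21550828 0.12      ]
2.4 [0.49910357 0.21002494 0.33070726] [ 2.390e-01  7.600e-02  1.486e+00 -1.000e-03  1.581e+00 -1.003e+00]
turn [-0.0012 -0.001  -0.0151] shift [0.     0.0032 0.0807]
```

Emit:
{"api": "move_arm", "payload": {"plan": [[[0,0,0],[0.002,0.0045,0.03],1],[[0,0,0],[0.002,0.0045,0.065],1],[[0,0,0],[0.002,0.0045,0.095],1],[[0,0,0],[0.002,0.0045,0.095],1],[[0,0,0],[0.002,0.0045,0.095],1]]}}

```text
time: 2.9
tcp_pos: [0.4989, 0.2143, 0.2367]
tool_rot: [0.165, 0.986, -0.0, -0.0]
force: [0.2, 0.2, 0.4]
opening: 0.0853
```

```bash
python3 - <<'E'
from h import *
s=sense();im=camera("wrist")[:,:,::-1].copy();cv2.imwrite("pics/w2.png",im);np.savez("s2.npz",tcp_pos=s["tcp_pos"],tool_rot=s["tool_rot"]);print(s["tcp_pos"],s["tool_rot"])
h=cv2.cvtColor(im,cv2.COLOR_BGR2HSV)
m=((h[...,0]<19)&(h[...,0]>3)&(h[...,1]>150)&(h[...,2]>150)).astype(np.uint8);m[:150]=0;m[300:]=0;m[:,:230]=0;m[:,340:]=0
k=max(cv2.findContours(m,cv2.RETR_EXTERNAL,cv2.CHAIN_APPROX_NONE)[0],key=cv2.contourArea);r=cv2.minAreaRect(k);print(r)
p=plane("wrist",r[0],.171,s);print(p,R.from_quat(s["tool_rot"]).inv().apply(p-s["tcp_pos"]))
q=[plane("wrist",u,.171,s) for u in cv2.boxPoints(r)]
for i in range(4):
    d=q[(i+1)%4]-q[i];print(np.linalg.norm(d),np.degrees(np.arctan2(d[1],d[0])))
E
```

```text
[0.49892586 0.21425061 0.23671213] [ 1.64551981e-01  9.86368376e-01 -1.77734933e-04 -2.00958112e-04]
((280.0, 228.0), (36.0, 38.0), 90.0)
[0.49885243 0.21581171 0.171     ] [0.00055401 0.00148011 0.06571171]
0.02314701463086255 71.0024875812946
0.02396983128349144 -17.907098075462706
0.023963855614671205 -108.99878616545908
0.023967672025766332 160.14020731553555
```

View pics/w2.png

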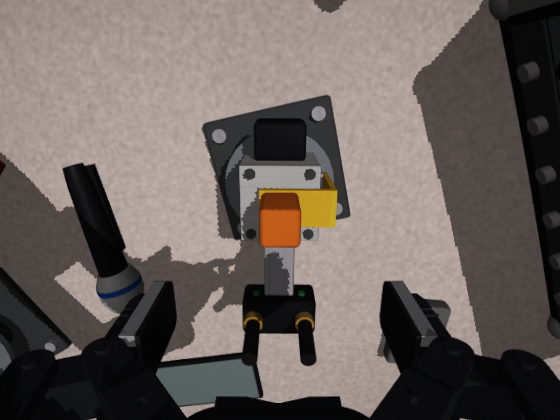

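Emit:
{"api": "move_arm", "payload": {"plan": [[[0,0,0],[0.0005,0.001,0.03],1],[[0,0,0],[0.0005,0.001,0.06],1],[[0,0,0],[0.0005,0.001,0.085],1],[[0,0,0],[0.0005,0.001,0.099],1],[[0,0,0],[0.0005,0.001,0.099],1],[[0,0,0],[0.0005,0.001,0.099],0.6],[[0,0,0],[0.0005,0.001,0.099],0.45],[[0,0,0],[0.0005,0.001,0.099],0.4]], "grip_force": 70}}

```text
time: 3.75
tcp_pos: [0.5002, 0.2167, 0.1391]
tool_rot: [0.164, 0.987, 0.001, 0.002]
force: [-0.9, -0.4, -0.3]
opening: 0.0442
```

```bash
python3 - <<'E'
from h import *
s=sense();print(s["force"],s["tcp_pos"]);im=camera("wrist")[:,:,::-1].copy();cv2.imwrite("pics/w3.png",im)
E
```

```text
[-0.89721679 -0.38776376 -0.25572443] [0.50022165 0.21672262 0.13908369]
```

View pics/w3.png

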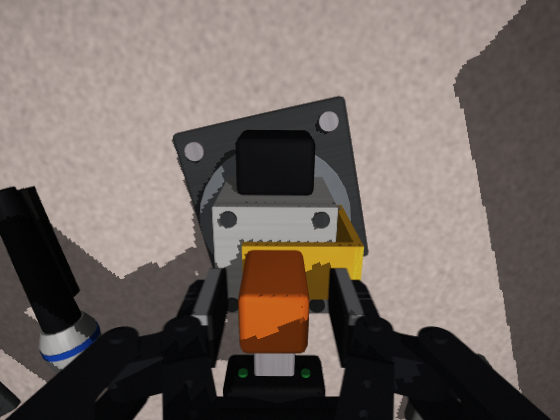

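Emit:
{"api": "move_arm", "payload": {"plan": [[[0,0,0],[0.001,-0.0015,0.002],0.4],[[0,0,0],[0.001,-0.0015,0.002],0.33],[[0,0,0],[0.001,-0.0015,0.002],0.2],[[0,0,0],[0.001,-0.0015,0.002],0],[[0,0,0],[0.001,-0.0015,0.002],0],[[0,0,0],[0.001,-0.0015,0.002],0]]}}

```text
time: 4.4
tcp_pos: [0.4974, 0.2154, 0.1354]
tool_rot: [0.164, 0.987, 0.0, -0.0]
force: [-1.7, 1.2, 1.8]
opening: 0.0252
```

```bash
python3 - <<'E'
from h import *
s=sense();print(s["force"],s["moment"],s["tcp_pos"],s["tool_rot"]);im=camera("wrist")[:,:,::-1].copy();cv2.imwrite("pics/w4.png",im)
cv2.imwrite("pics/s4.png",cv2.resize(camera("scene")[180:300,300:420,::-1],(590,590),interpolation=cv2.INTER_CUBIC))
E
```

```text
[-1.66955922  1.2098843   1.83009781] [ 0.05082278  0.22413295 -0.03333735] [0.49735174 0.21541494 0.13535831] [ 1.63635099e-01  9.86520918e-01  4.80382117e-05 -1.76482781e-04]
```

View pics/w4.png

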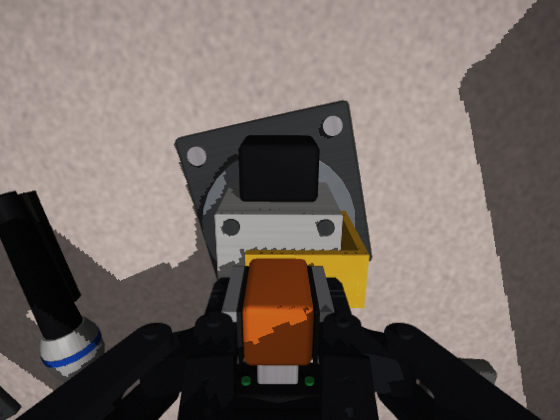

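View pics/s4.png

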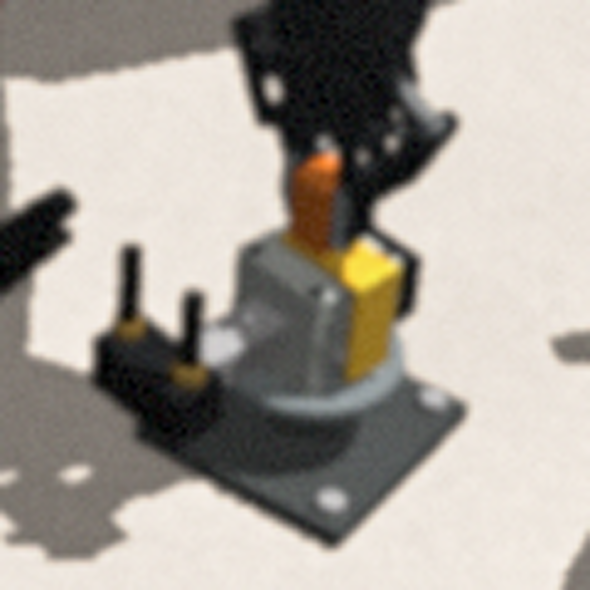

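Emit:
{"api": "move_arm", "payload": {"plan": [[[0,0,0],[0,0.002,0],0],[[0,0,0],[0,0.004,0],0],[[0,0,0],[0,0.006,0],0],[[0,0,0],[0,0.008,0],0],[[0,0,0],[0,0.01,0],0],[[0,0,0],[0,0.012,0],0],[[0,0,0],[0,0.012,0],0],[[0,0,0],[0,0.012,0],0]]}}

```text
time: 5.3
tcp_pos: [0.5014, 0.2259, 0.1353]
tool_rot: [0.164, 0.987, -0.001, -0.0]
force: [-3.8, -4.5, 3.9]
opening: 0.0253
```

```bash
cat > st.py <<'E'
from h import *
import sys
s=sense();t=R.from_quat(s["tool_rot"]);p0=np.array([0.49735174,0.21541494,0.13535831]);t0=R.from_quat([0.1636,0.98652,0,-0.00018])
print("F tool",t.inv().apply(s["force"]).round(2),"M",t.inv().apply(s["moment"]).round(3),"moved",(1000*t0.inv().apply(s["tcp_pos"]-p0)).round(2),"rot",(t0.inv()*t).as_rotvec(True).round(2),s["opening"],s["time"])
E
python3 st.py
```

```text
F tool [ 2.13 -5.51 -3.86] M [ 1.172  0.195 -0.03 ] moved [-0.41 11.24  0.07] rot [ 0.1  -0.03 -0.01] 0.025281826458487148 5.3
```

Emit:
{"api": "move_arm", "payload": {"plan": [[[0,0,0],[0,0.0015,0],0],[[0,0,0],[0,0.003,0],0],[[0,0,0],[0,0.004,0],0],[[0,0,0],[0,0.0045,0],0],[[0,0,0],[0,0.0045,0],0],[[0,0,0],[0,0.0045,0],0]]}}

```text
time: 5.9
tcp_pos: [0.5027, 0.2297, 0.1353]
tool_rot: [0.164, 0.987, -0.001, -0.0]
force: [-4.4, -5.6, 4.9]
opening: 0.0249
```

```bash
python3 st.py;python3 st.py
```

```text
F tool [ 2.38 -6.72 -4.86] M [ 1.338  0.219 -0.035] moved [-0.41 15.23  0.09] rot [ 0.16 -0.02 -0.01] 0.024924882257755514 5.9
F tool [ 2.38 -6.72 -4.86] M [ 1.338  0.219 -0.035] moved [-0.41 15.23  0.09] rot [ 0.16 -0.02 -0.01] 0.024924882257755514 5.9
```

Emit:
{"api": "move_arm", "payload": {"plan": [[[0,0,0],[0,0.0005,0],0],[[0,0,0],[0,0.001,0],0],[[0,0,0],[0,0.001,0],0],[[0,0,0],[0,0.001,0],0]]}}

```text
time: 6.3
tcp_pos: [0.5029, 0.2305, 0.1352]
tool_rot: [0.164, 0.987, -0.002, -0.0]
force: [-2.9, -6.4, 4.9]
opening: 0.0251
```

```bash
python3 st.py; python3 - <<'E'
from h import *
cv2.imwrite("pics/w5.png",camera("wrist")[:,:,::-1])
cv2.imwrite("pics/s5.png",cv2.resize(camera("scene")[180:300,300:420,::-1],(590,590),interpolation=cv2.INTER_CUBIC))
E
```

```text
F tool [ 0.65 -7.01 -4.91] M [1.404 0.226 0.066] moved [-0.42 16.11  0.11] rot [ 0.17 -0.02 -0.01] 0.025065390646955184 6.3
```

View pics/w5.png

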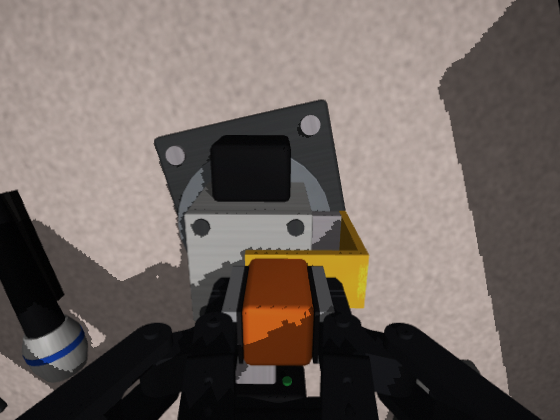

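View pics/s5.png

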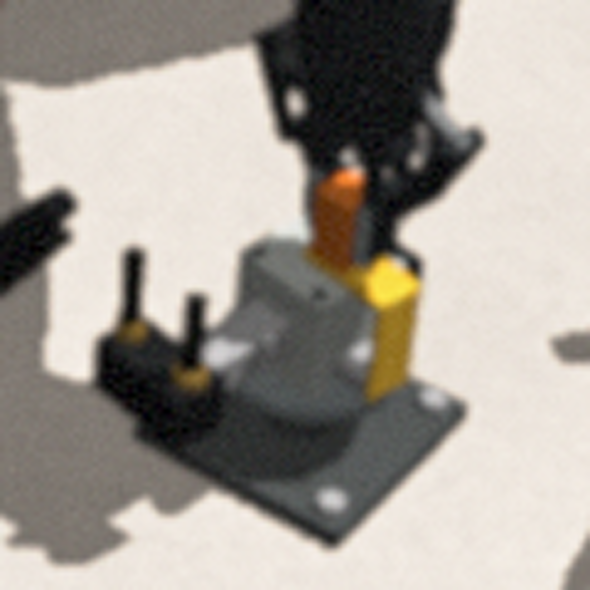

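Emit:
{"api": "move_arm", "payload": {"plan": [[[0,0,0],[0,0.0005,0],0],[[0,0,0],[0,0.0005,0],0],[[0,0,0],[0,0.0005,0],0]]}}

```text
time: 6.7
tcp_pos: [0.503, 0.2307, 0.1352]
tool_rot: [0.164, 0.987, -0.002, -0.0]
force: [-3.4, -7.2, 5.2]
opening: 0.025
```

```bash
python3 st.py
```

```text
F tool [ 0.88 -7.95 -5.16] M [1.53  0.261 0.062] moved [-0.38 16.26  0.12] rot [ 0.21 -0.01 -0.  ] 0.024993198731268443 6.7
```

Emit:
{"api": "move_arm", "payload": {"plan": [[[0,0,0],[0,0,-0.006],0],[[0,0,0],[0,0,-0.014],0],[[0,0,0],[0,0,-0.022],0],[[0,0,0],[0,0,-0.03],0],[[0,0,0],[0,0,-0.03],0]], "grip_force": 90}}

```text
time: 7.2
tcp_pos: [0.5013, 0.2302, 0.1627]
tool_rot: [0.164, 0.987, -0.003, -0.002]
force: [-3.8, -6.4, -2.2]
opening: 0.0249
```

```bash
python3 st.py; python3 - <<'E'
from h import *
cv2.imwrite("pics/s6.png",cv2.resize(camera("scene")[170:290,300:420,::-1],(590,590),interpolation=cv2.INTER_CUBIC))
E
```

```text
F tool [ 1.56 -7.24  2.22] M [ 1.673  0.12  -0.   ] moved [  1.05  15.27 -27.35] rot [0.36 0.2  0.01] 0.024924786468038085 7.2
```

View pics/s6.png

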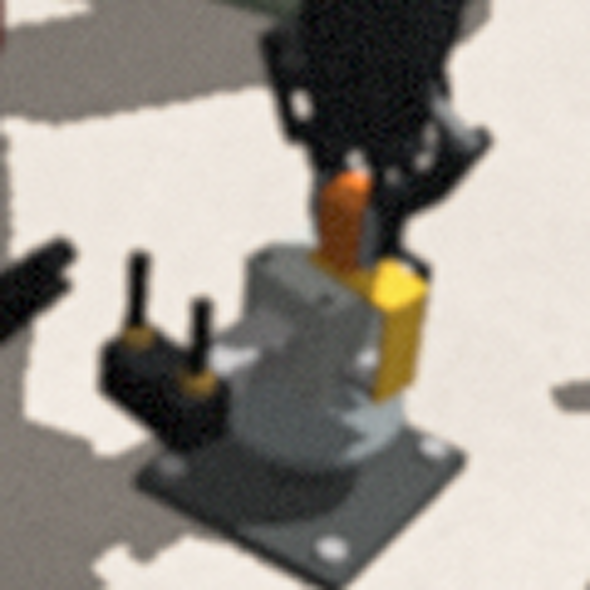

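Emit:
{"api": "move_arm", "payload": {"plan": [[[0,0,0],[0,0,-0.012],0],[[0,0,0],[0,0,-0.026],0],[[0,0,0],[0,0,-0.04],0],[[0,0,0],[0,0,-0.055],0],[[0,0,0],[0,0,-0.065],0],[[0,0,0],[0,0,-0.071],0],[[0,0,0],[0,0,-0.071],0],[[0,0,0],[0,0,-0.071],0]]}}

```text
time: 8.05
tcp_pos: [0.5031, 0.2324, 0.236]
tool_rot: [0.164, 0.987, -0.0, -0.0]
force: [0.4, -0.4, -5.4]
opening: 0.0247
```

```bash
python3 st.py; python3 - <<'E'
from h import *
cv2.imwrite("pics/w7.png",camera("wrist")[:,:,::-1])
cv2.imwrite("pics/s7.png",cv2.resize(camera("scene")[140:290,290:440,::-1],(590,590),interpolation=cv2.INTER_CUBIC))
E
```

```text
F tool [-0.52 -0.22  5.37] M [0.005 0.014 0.007] moved [ 8.0000e-02  1.7900e+01 -1.0069e+02] rot [ 0. -0.  0.] 0.02469099371522207 8.05
```

View pics/w7.png

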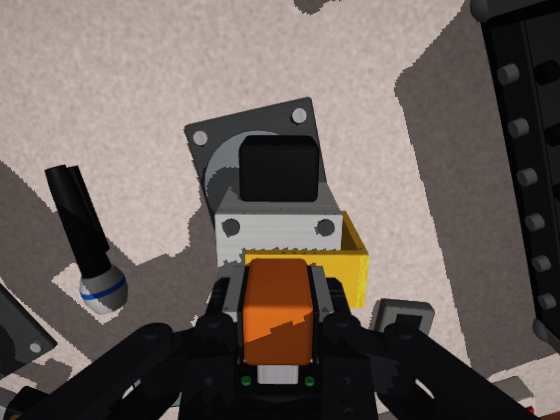

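View pics/s7.png

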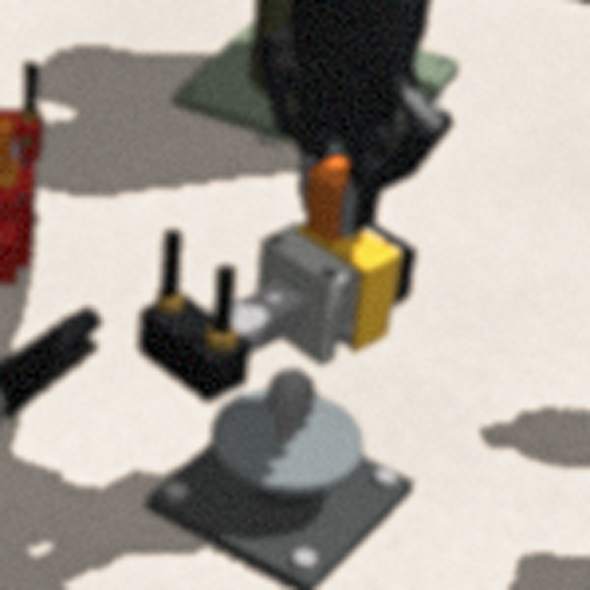

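Emit:
{"api": "move_arm", "payload": {"plan": [[[0,0,0],[0,-0.004,0],0],[[0,0,0],[0,-0.009,0],0],[[0,0,0],[0,-0.014,0],0],[[0,0,0],[0,-0.0175,0],0],[[0,0,0],[0,-0.0175,0],0],[[0,0,0],[0,-0.0175,0],0],[[0,0,0],[0,-0.0175,0],0],[[0,0,0],[0,-0.0175,0],0]]}}

```text
time: 8.95
tcp_pos: [0.4977, 0.2159, 0.2363]
tool_rot: [0.164, 0.987, 0.0, 0.0]
force: [0.9, 0.4, -5.6]
opening: 0.0249
```

```bash
python3 st.py; python3 - <<'E'
from h import *
cv2.imwrite("pics/w8.png",camera("wrist")[:,:,::-1])
cv2.imwrite("pics/s8.png",camera("scene")[:,:,::-1])
s=sense();print(np.abs(s["joint_velocities"]).max(),s["tcp_pos"],s["time"])
E
```

```text
F tool [-0.71  0.67  5.57] M [ 0.029 -0.02  -0.019] moved [  -0.17    0.56 -100.99] rot [-0.01 -0.03 -0.  ] 0.024905003931152535 8.95
0.0015967169864776615 [0.49770235 0.21589268 0.23628192] 9.05
```

View pics/w8.png

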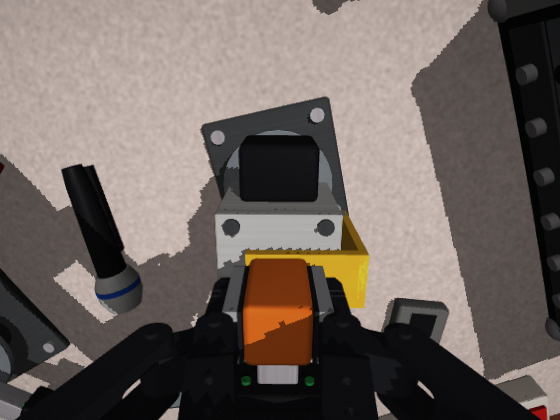

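View pics/s8.png

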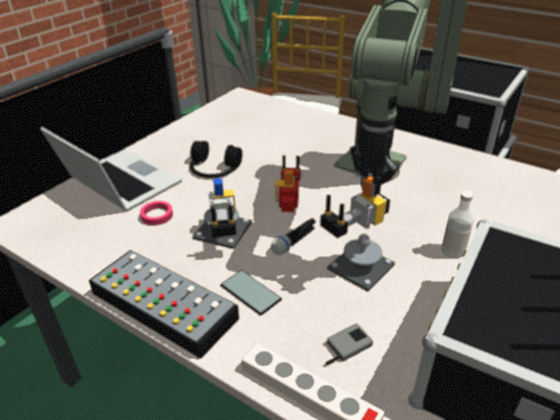

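The wrist view shows the knob centred between the pads at about (278,310) with the housing square. The scene view shows the unit at (360,210) above the bare ball at (362,243), with everything else in place.

```bash
python3 -c "
from rig import *
print(job_done())"
```

```text
the job is handed in; nothing more can be done
None
```

The orange-knobbed unit is off its ball and held level and still, 101 mm above where it sat. I handed the job in at about 9 s of the 38 s allowed.

- **Grip and latch:** I gripped the orange knob across its ±y faces. I then pulled 16.3 mm towards the yellow plate with the unit still seated. The pull force rose from 5.5 to 7.0 N, then stiffly to 8 N, so the open stop was reached. The picture agrees, showing about 14 mm of latch travel.
- **Lift:** I lifted the unit straight up, it cleared the ball and the latch sprang shut. I then moved 17.5 mm back so that it hangs over its seat.
- **Last checks:** The tool is within 0.6 mm sideways of the grip position and its tilt has changed by less than 0.1°. The load is about 5.6 N and the arm is still. In the last scene picture the blue unit, the red look-alike and the other things look unmoved.

No check failed. My first rough estimate of the mount centre, from the top camera, is about 3 mm from the knob position I measured before gripping. I used the knob position.

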